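Sort the loose pipe fittings into their sample trays

TASK

Clear the loose fittings off the bench: put each of the two tees, the two elbows and the big nut into the bay of the tray that carries a sample of its kind on its rear ledge. Lay every piece flat on the floor of the bay, the way it lies now, two of a kind side by side and not on top of each other, and leave the tape measure and the red box where they are.

Things in the scene. Friction and masses are not known exactly. Their poses are not given: they have to be found in the camera images.
- low_tee: Grey pipe tee, the lower and slimmer of the two loose ones: 47 x 60 x 28 mm (x, y, z), 0.15 kg, loose, lying flat. Origin on the bench under the middle of its outline; z up. The 60 mm run lies along its y, the branch points to +x. At y = 0 it measures 47 mm along x, from the back of the run to the end of the branch.
- tall_tee: Grey galvanised pipe tee with a mottled surface, the taller of the two loose ones: 52 x 60 x 36 mm (x, y, z), 0.18 kg, loose, lying flat. Origin on the bench under the middle of its outline; z up. The 60 mm run lies along its y, the branch points to +x. At y = 0 it measures 52 mm along x, from the back of the run to the end of the branch.
- smooth_elbow: Plain light grey 90 degree pipe elbow, 45 x 45 x 30 mm, 0.15 kg, loose, lying flat. Origin on the bench under the middle of its outline; z up. One leg opens to its +x, one to its +y. Along its x it is 45 mm wide, from the side of one leg (x = -22) to the end face of the other (x = +22); these faces oppose each other at y = -11 to +4 mm.
- mottled_elbow: Grey 90 degree pipe elbow with a mottled galvanised surface, 43 x 43 x 26 mm, loose, lying flat. Origin on the bench under the middle of its outline; z up. One leg opens to its +x, one to its +y. Along its x it is 43 mm wide, from the side of one leg (x = -21) to the end face of the other (x = +21); these faces oppose each other at y = -11 to +4 mm.
- nut: Big steel hexagon nut lying flat, 36 mm across its flats (along its x), 41 mm across its corners (along its y), 19 mm high, loose. Origin on the bench under its centre; z up.
- tee_tray: Fixed dark blue-grey steel tray with a pipe tee (32 mm high) screwed on its rear ledge as sample (ledge 10 mm high, sample 100 mm from the origin along tray +x, does not come off; trays are otherwise alike). Bay 130 mm (x) by 160 mm (y) inside, floor 3 mm above the bench, walls 3 mm thick with rims 24 mm high. Origin: under the bay's centre at bench height; z up.
- elbow_tray: Fixed dark blue-grey steel tray with a pipe elbow (30 mm high) screwed on its rear ledge as sample (ledge 10 mm high, sample 100 mm from the origin along tray +x, does not come off; trays are otherwise alike). Bay 130 mm (x) by 160 mm (y) inside, floor 3 mm above the bench, walls 3 mm thick with rims 24 mm high. Origin: under the bay's centre at bench height; z up.
- nut_tray: Fixed dark blue-grey steel tray with a big hexagon nut (19 mm high) screwed on its rear ledge as sample (ledge 10 mm high, sample 100 mm from the origin along tray +x, does not come off; trays are otherwise alike). Bay 130 mm (x) by 160 mm (y) inside, floor 3 mm above the bench, walls 3 mm thick with rims 24 mm high. Origin: under the bay's centre at bench height; z up.
- tape_measure: Yellow tape measure with a black round middle standing on its edge, 34 x 84 x 64 mm, loose; not part of the job, to be left alone. Origin on the bench under its centre.
- electrode_box: Flat red box with a white lid panel, 32 x 165 x 17 mm (long side along its own y), loose; not part of the job, to be left alone. Origin on the bench under its centre.

How it is judged:
By the outcome, as a careful person would: the job done as asked, in the order asked, and still so for the second after the job is handed in, with the robot touching nothing.
It also fails if it takes over 102 s, if anything falls off the work surface, if the arm or the gripper's body presses on something with over 40 N, if the wrist force passes 120 N, or if a joint passes its speed limit or range.

ROBOT

A 7-joint arm with a two-finger parallel gripper is mounted at the origin on a cart in front of the work surface, level with it; the furniture and walls round the work are solid. World frame = base frame: x ahead of the robot, y to its left, z up, the work surface at z = 0. Lengths are in m, angles in rad, forces in N, time in s.
With the tool pointing down it reaches from about 0.4 to 0.85 m from the base axis. Payload 4.5 kg.
Tool frame: the origin (TCP) lies at the very end of the fingers, on their centre line; the grasp point (between the pads) lies 19 mm behind it (r.pinch_z is the distance from the TCP to the grasp point, in m); z points along the fingers, y is the line along which they close (so a half turn about z gives the same grasp; the last joint's range is limited). The gripper opens to 88 mm and grips with 3 to 60 N. Pads are 18 mm wide; open, the fingers measure 123 mm over their backs; the gripper's body (75 mm by 187 mm) begins 45 mm behind the grasp point.
Start: joints at [0.034, 0.689, -0.195, 1.565, 0.157, 0.902, -0.215], TCP at [0.625, 0, 0.239] pointing down, gripper open.
Joint ranges: [-3.01, 3.01], [-0.46, 2.08], [-1.47, 1.51], [0.13, 2.56], [-1, 4.14], [0.04, 2.09], [-2.66, 2.66]. Speed limits (rad/s): [2.57, 2.57, 3.14, 3.14, 3.14, 3.14, 3.14].

INTERFACE

Orientations are given as a unit quaternion [x, y, z, w].
In Python, from plant import r, cams gives the robot as it stands.
- The arm moves only by the shell command python3 -m pendant 'ROWS' [FORCE]. ROWS is JSON, a list of rows, each a list of 3 entries, a list of its own where there are three numbers: the closure, from -1 (fully open) to 1 (shut), then the shift along the tool's x, y, z in mm, then the turn, a rotation vector about the tool's x, y, z in degrees. A call has 1 to 8 rows; each row shifts and turns the commanded pose from where the row before left it, along the tool's axes as they then stand; what a row does not reach is not made up. A row lasts 1/8 s, in which the tool goes at most 62.5 mm and 10.7 degrees, less where a joint would pass 70% of its speed; a pose out of reach is approached as far as the arm can. A call with a gripper value outside its range is refused whole. The fingers move at their own pace and stop on an object; FORCE is the grip in N (left out, the last holds). Time passes only in rows, so rows that do not move let the fingers close. It gives the time, the measured TCP pose, the force, the opening and the grip force at its end, in the units of the state.
- r.get_state(): the state, without advancing time (a new reading comes with each control period).
- cams.snapshot(name): name is "scene" or "side" or "wrist"; returns a dict with "img" (400x640x3 uint8, red, green, blue), "camera_matrix" (3x3 intrinsics, pixels), "camera_from_world" (4x4, takes a point from world to camera coordinates); the wrist camera has in their place "tool_from_camera" (4x4, takes a point from camera to tool coordinates, whose origin is the TCP and whose axes are the flange's). Camera axes: x right, y up, looking along -z (the intrinsics and any distortion apply to the point x, -y, -z); pixel columns grow to the right and rows downward; lengths in m; the calibration is good to about 2 mm. A picture is of the moment at which its call begins: read the wrist's pose just before it. There is no depth.
- r.finish_job(): hands the job in; it is judged then, once.
The state is a dict: "clock": time; "q": joint angles; "qd": joint speeds; "joint_torque": joint torques, N m; "tool_pos": TCP position; "eef_rot": TCP orientation; "contact_force": force on the tool from outside, world axes, zero at the start; "moment": the same for the moment, N m; "opening": opening from 0.0 (shut) to 1.0 (fully open); "finger_force": force on a finger pad.
Only numpy, scipy, OpenCV 4.12 (cv2) and the standard library are available. Lean on these libraries where they do the work, as an engineer would, in place of code of your own. Each camera call takes 0.05 s, during which the arm holds its last target. There are 200 camera calls.

## Working session

There is one attempt and no reset: what is moved stays moved. The work goes in short steps, Python scripts to look and compute and a shell command to move; the robot and the scene stay as the last step left them, time stands still between calls to the robot, and variables do not carry over. Pictures are saved under pics/ and viewed, at most 14 in all, crops included, and the job is handed in when it is done.

```bash
ls; mkdir -p pics; python3 - <<'E'
from plant import r,cams
import cv2,numpy as np
s=r.get_state();print(s)
for n in("scene","side","wrist"):
    c=cams.snapshot(n);cv2.imwrite(f"pics/{n}0.png",c["img"][:,:,::-1])
    np.savez(f"{n}0.npz",**c)
    print({k:v for k,v in c.items() if k!="img"})
E
```

```text
pics
{'clock': 0.0, 'q': array([ 0.03378081,  0.68999433, -0.19451617,  1.56634518,  0.15726914,
        0.90250955, -0.21507756]), 'qd': array([-4.01065894e-04, -5.25281154e-04,  5.15275880e-04, -1.11443483e-04,
        1.72420277e-04, -2.53871268e-05, -3.81312838e-04]), 'joint_torque': array([ 3.38560185e-04, -5.27571630e+01, -1.26686912e+00, -1.53434461e+01,
       -5.26333472e-02,  6.56995355e-03,  1.65937727e-04]), 'tool_pos': array([ 6.24358418e-01, -2.98634947e-05,  2.37903332e-01]), 'eef_rot': array([ 7.07068035e-01,  7.07144909e-01, -6.98486975e-04, -6.19995737e-04]), 'contact_force': array([ 0.93902909, -0.12921265,  0.00093912]), 'moment': array([ 0.00511232, -0.02380196,  0.01476883]), 'finger_force': 0.0, 'opening': 1.0018510910176004}
{'camera_matrix': array([[484.48948882,   0.        , 319.17779928],
       [  0.        , 484.48948882, 207.67205374],
       [  0.        ,   0.        ,   1.        ]]), 'camera_from_world': array([[-0.61513906, -0.78825934,  0.01584786,  0.29055766],
       [ 0.58100016, -0.43962788,  0.68495704, -0.32740412],
       [-0.53295662,  0.4
[... 373 characters left out ...]
, -0.42254774,  0.89224092, -0.11944064],
       [-0.28427355,  0.84586942,  0.45132414, -1.13227893],
       [ 0.        ,  0.        ,  0.        ,  1.        ]])}
{'camera_matrix': array([[292.31752957,   0.        , 316.89822638],
       [  0.        , 292.31752957, 195.77603264],
       [  0.        ,   0.        ,   1.        ]]), 'tool_from_camera': array([[ 8.66027445e-05,  9.58972634e-01,  2.83498641e-01,
         7.34490799e-02],
       [ 9.99999378e-01,  2.32191785e-04, -1.09089856e-03,
         4.03956473e-04],
       [-1.11196792e-03,  2.83498559e-01, -9.58972018e-01,
        -1.44043755e-01],
       [ 0.00000000e+00,  0.00000000e+00,  0.00000000e+00,
         1.00000000e+00]])}
```

View pics/scene0.png

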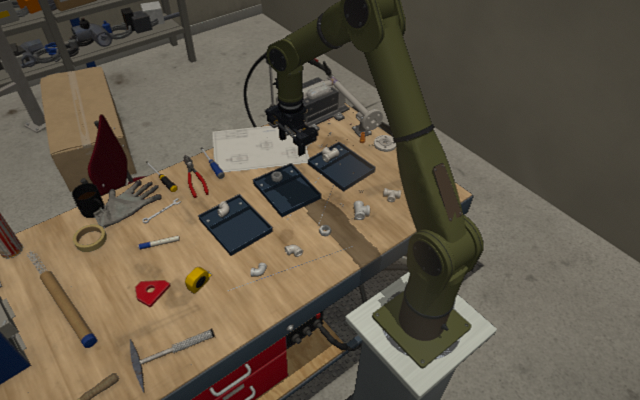

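View pics/side0.png

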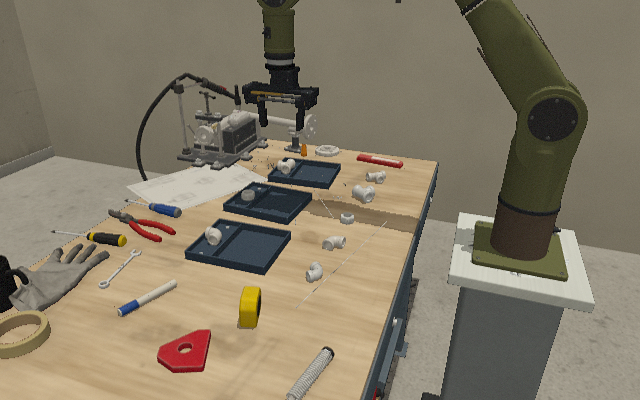

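View pics/wrist0.png

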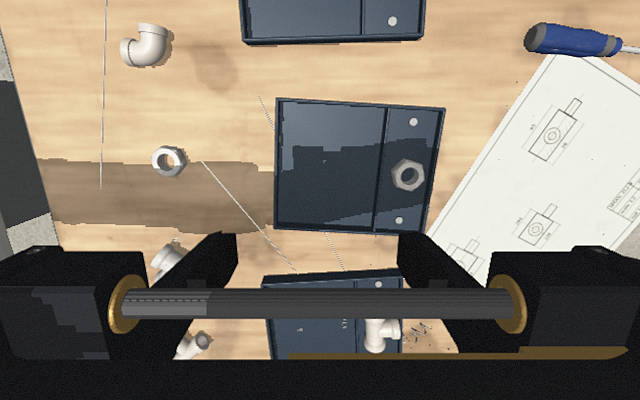

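The wrist view shows the nut tray (corners about (276,98), (445,107), (430,232), (275,228)), a nut at (169,161), an elbow at (146,45), and the tees partly hidden at (165,262) and (192,345). In the scene and side views the row of trays from +y to -y is elbow, nut, tee.

```bash
cat > h.py <<'E'
import numpy as np,cv2
from scipy.spatial.transform import Rotation as R
def wcam(d,pos,quat):
    T=np.eye(4);T[:3,:3]=R.from_quat(quat).as_matrix();T[:3,3]=pos
    return T@d["tool_from_camera"]
def pose(d,pos=None,quat=None):
    return np.linalg.inv(d["camera_from_world"]) if "camera_from_world" in d else wcam(d,pos,quat)
def ray(d,uv,z,pos=None,quat=None):
    W=pose(d,pos,quat);K=d["camera_matrix"]
    uv=np.atleast_2d(np.array(uv,float))
    p=np.c_[(uv[:,0]-K[0,2])/K[0,0],-(uv[:,1]-K[1,2])/K[1,1],-np.ones(len(uv))]@W[:3,:3].T
    o=W[:3,3];return o+p*((z-o[2])/p[:,2])[:,None]
def proj(d,P,pos=None,quat=None):
    W=np.linalg.inv(pose(d,pos,quat));K=d["camera_matrix"]
    c=np.atleast_2d(P)@W[:3,:3].T+W[:3,3]
    return np.c_[K[0,0]*c[:,0]/-c[:,2]+K[0,2],K[1,1]*c[:,1]/c[:,2]+K[1,2]]
E
python3 - <<'E'
from h import *
w=np.load("wrist0.npz");s=np.load("scene0.npz");a=np.load("side0.npz")
p=[.62436,0,.2379];q=[7.07068035e-01,7.07144909e-01,-6.98e-04,-6.2e-04]
np.set_printoptions(precision=3,suppress=True)
print("nut tray",ray(w,[(276,98),(275,228),(430,232),(445,107)],.024,p,q))
print("nut,elb wrist",ray(w,[(169,161),(146,45)],.015,p,q))
print("scene elb elb nut tee tee",ray(s,[(258,269),(293,250),(325,230),(361,210),(391,195)],.015))
print("side",ray(a,[(315,271),(334,242),(347,218),(363,194),(376,177)],.015))
print("tape,box side",ray(a,[(248,322),(380,160)],.0))
E
```

```text
nut tray [[ 0.577  0.086  0.024]
 [ 0.569 -0.077  0.024]
 [ 0.775 -0.082  0.024]
 [ 0.775  0.076  0.024]]
nut,elb wrist [[0.438 0.011 0.015]
 [0.431 0.144 0.015]]
scene elb elb nut tee tee [[ 0.428  0.275  0.015]
 [ 0.423  0.145  0.015]
 [ 0.427  0.011  0.015]
 [ 0.423 -0.144  0.015]
 [ 0.413 -0.278  0.015]]
side [[ 0.429  0.277  0.015]
 [ 0.426  0.148  0.015]
 [ 0.43   0.02   0.015]
 [ 0.426 -0.138  0.015]
 [ 0.418 -0.274  0.015]]
tape,box side [[ 0.5    0.46   0.   ]
 [ 0.445 -0.461  0.   ]]
```

```bash
python3 -m pendant '[[-1,[-54,-24,-12],[0,0,0]],[-1,[-54,-24,-12],[0,0,0]],[-1,[-54,-24,-12],[0,0,0]],[-1,[-54,-24,-12],[0,0,0]],[-1,[-54,-24,-12],[0,0,0]],[-1,[0,0,0],[0,0,0]],[-1,[0,0,0],[0,0,0]]]' 
cat > look.py <<'E'
import sys;from plant import r,cams;from h import *
n=sys.argv[1];s=r.get_state();c=cams.snapshot("wrist")
np.savez(n+".npz",pos=s["tool_pos"],quat=s["eef_rot"],**c)
cv2.imwrite(f"pics/{n}.png",cv2.resize(c["img"][:300,:,::-1],None,fx=1.25,fy=1.25,interpolation=cv2.INTER_CUBIC))
print(s["clock"],s["tool_pos"].round(4),s["eef_rot"].round(4))
E
python3 look.py tees
```

```text
clock: 1.02
tool_pos: [0.5051, -0.2692, 0.2985]
eef_rot: [0.707, 0.707, 0.0, -0.0]
contact_force: [0.2, -0.3, 0.3]
opening: 0.997
finger_force: 0.0
1.025 [ 0.5051 -0.2692  0.2985] [ 7.071e-01  7.072e-01  4.000e-04 -4.000e-04]
```

View pics/tees.png

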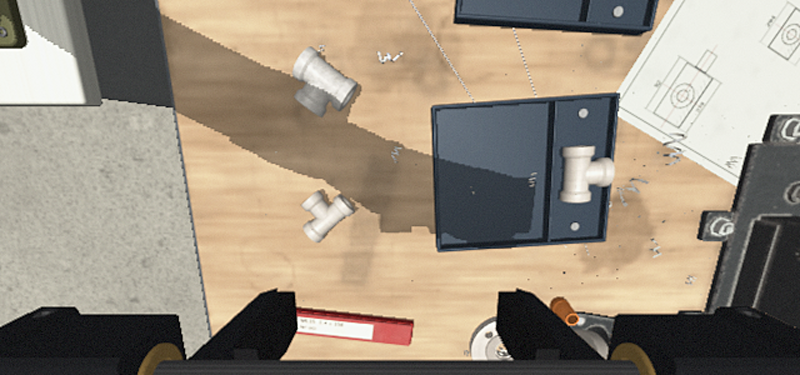

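The tall tee is at about (326,82) and the low tee at (328,215); the tee tray's outer corners are at (434,106), (440,250), (604,238), (617,95). The red box is clear of both tees, at (355,326).

```bash
cat > fit.py <<'E'
from h import *
from scipy.optimize import minimize
def cyl(a,b,r,n=24):
    a,b=np.array(a,float),np.array(b,float);d=(b-a)/np.linalg.norm(b-a)
    u=np.array([-d[1],d[0],0]) if abs(d[2])<.5 else np.array([1.,0,0]);v=np.cross(d,u)
    t=np.linspace(0,2*np.pi,n,endpoint=False)
    c=r*(np.cos(t)[:,None]*u+np.sin(t)[:,None]*v);return np.r_[a+c,b+c]
def tee(L,W,H):
    r=H/2;x=-L/2+r;c=12;k=.82*r
    return [cyl((x,-W/2,r),(x,-W/2+c,r),r),cyl((x,W/2-c,r),(x,W/2,r),r),cyl((x,-W/2,r),(x,W/2,r),k),
            cyl((x,0,r),(L/2,0,r),k),cyl((L/2-c,0,r),(L/2,0,r),r)]
def elbow(L,H):
    r=H/2;x=-L/2+r;c=11;k=.85*r
    return [cyl((x,x,r),(L/2,x,r),k),cyl((x,x,r),(x,L/2,r),k),cyl((L/2-c,x,r),(L/2,x,r),r),cyl((x,L/2-c,r),(x,L/2,r),r)]
def nut():
    t=np.arange(6)*np.pi/3+np.pi/2;p=20.7*np.c_[np.cos(t),np.sin(t)]
    return [np.r_[np.c_[p,0*t],np.c_[p,0*t+19]]]
M=dict(low_tee=tee(47,60,28),tall_tee=tee(52,60,36),smooth_elbow=elbow(45,30),mottled_elbow=elbow(43,26),nut=nut())
S=4
def sil(d,parts,x,y,th,half,o,z0=0):
    m=np.zeros((2*half*S,)*2,np.uint8);c,s=np.cos(th),np.sin(th);A=np.array([[c,-s,0],[s,c,0],[0,0,1]])
    for p in parts:
        uv=proj(d,p/1000@A.T+[x,y,z0],d["pos"],d["quat"])
        h=cv2.convexHull(((uv-o+half+.5)*S*16).astype(np.int32));cv2.fillConvexPoly(m,h,1,shift=4)
    return m
def fit(d,name,uv,half=36,smax=55,vmin=60,z0=0):
    o=np.round(uv).astype(int);u,v=o
    im=d["img"][max(0,v-half):v+half,u-half:u+half];pad=2*half-im.shape[0]
    hsv=cv2.cvtColor(im,cv2.COLOR_RGB2HSV);m=((hsv[...,1]<smax)&(hsv[...,2]>vmin)).astype(np.uint8)
    m=cv2.copyMakeBorder(m,pad if v<half else 0,0 if v<half else pad,0,0,cv2.BORDER_CONSTANT)
    m=cv2.morphologyEx(m,cv2.MORPH_OPEN,np.ones((3,3)))
    n,l,st,ce=cv2.connectedComponentsWithStats(m)
    k=1+np.argmin([np.hypot(*(ce[i]-half))if st[i,4]>60 else 1e9 for i in range(1,n)])
    m=(l==k).astype(np.uint8);cs,_=cv2.findContours(m,cv2.RETR_EXTERNAL,2);cv2.drawContours(m,cs,-1,1,-1)
    big=cv2.resize(m,None,fx=S,fy=S,interpolation=cv2.INTER_NEAREST)
    p0=ray(d,[o],z0+.014,d["pos"],d["quat"])[0]
    f=lambda q:1-(lambda a:(a&big).sum()/(a|big).sum())(sil(d,M[name],q[0]/1e3,q[1]/1e3,q[2]/20,half,o,z0))
    b=min((minimize(f,[p0[0]*1e3,p0[1]*1e3,t*20],method="Nelder-Mead",options=dict(initial_simplex=np.array([p0[0]*1e3,p0[1]*1e3,t*20])+np.array([[0,0,0],[8,0,0],[0,8,0],[0,0,6]]))) for t in np.arange(0,2*np.pi,.52)),key=lambda e:e.fun)
    x=b.x;a=sil(d,M[name],x[0]/1e3,x[1]/1e3,x[2]/20,half,o,z0)
    vis=cv2.resize(np.vstack([np.zeros((pad,2*half,3),np.uint8),im]) if v<half else im,None,fx=S,fy=S)[...,::-1].copy()
    for mm,col in((a,(0,0,255)),(big,(0,255,0))):
        cs,_=cv2.findContours(mm,cv2.RETR_EXTERNAL,2);cv2.drawContours(vis,cs,-1,col,1)
    print(name,"xy",(x[:2]/1e3).round(4),"yaw",np.degrees(x[2]/20).round(1)%360,"iou",round(1-b.fun,3));return vis
def tray(d,uv):  # outer rim corners: front+y, front-y, rear-y, rear+y
    P=ray(d,uv,.024,d["pos"],d["quat"])[:,:2];ex=(P[2]+P[3]-P[0]-P[1])/2;ey=(P[0]+P[3]-P[1]-P[2])/2
    th=np.arctan2(ex[1],ex[0]);o=(P[0]+P[1])/2+.068*ex/np.linalg.norm(ex)
    print("tray",o.round(4),"yaw",np.degrees(th).round(1),"yaw from y",(np.degrees(np.arctan2(-ey[0],ey[1]))).round(1),"len",np.linalg.norm(ex).round(4),np.linalg.norm(ey).round(4))
E
python3 - <<'E'
from fit import *
d=dict(np.load("tees.npz"));k=1.25
v=[fit(d,"low_tee",np.array([328,215])/k),fit(d,"tall_tee",np.array([326,82])/k)]
cv2.imwrite("pics/fit1.png",np.hstack(v))
tray(d,np.array([(434,106),(440,250),(604,238),(617,95)])/k)
E
```

```text
low_tee xy [ 0.4186 -0.2811] yaw 130.2 iou 0.918
tall_tee xy [ 0.4249 -0.1431] yaw 233.2 iou 0.946
tray [ 0.6205 -0.2403] yaw 3.8 yaw from y 4.2 len 0.1951 0.1605
```

View pics/fit1.png

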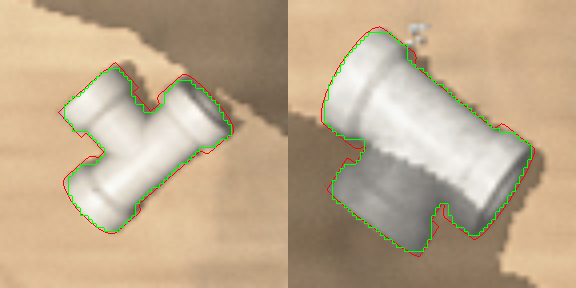

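```bash
cat > d.py <<'E'
import sys;from plant import r;from h import *
x,y,z,yaw=map(float,sys.argv[1:5]);s=r.get_state();A=R.from_quat(s["eef_rot"]).as_matrix()
cur=np.degrees(np.arctan2(A[1,1],A[0,1]));dy=(yaw-cur+90)%180-90
print("shift mm in tool now",((np.array([x,y,z])-s["tool_pos"])@A*1e3).round(1),"turn z",round(-dy,1),"other turn",round(-dy+np.sign(dy)*180,1),"cur yaw",cur.round(1),"tilt",(A[:,2]).round(3),"pos",s["tool_pos"].round(4),"q7",s["q"][6].round(2),"open",round(s["opening"],3),"F",round(s["finger_force"],1),"t",round(s["clock"],2))
E
python3 -m pendant '[[-1,[-6,-43,30],[0,0,0]],[-1,[-6,-43,30],[0,0,0]],[-1,[0,0,20],[0,0,10]],[-1,[0,0,20],[0,0,10]],[-1,[0,0,20],[0,0,10]],[-1,[0,0,20],[0,0,10]],[-1,[0,0,20],[0,0,10]],[-1,[0,0,0],[0,0,0]]]' 25; python3 d.py .4186 -.2811 .003 130.2
```

```text
clock: 2.08
tool_pos: [0.4193, -0.2795, 0.1374]
eef_rot: [0.939, 0.345, -0.001, -0.002]
contact_force: [-0.5, 0.4, -0.4]
opening: 1.003
finger_force: 0.0
shift mm in tool now [ -1.5   1.2 134.4] turn z 0.1 other turn -179.9 cur yaw -49.7 tilt [-0.003  0.002 -1.   ] pos [ 0.4193 -0.2795  0.1374] q7 -0.32 open 1.003 F 0.0 t 2.08
```

```bash
python3 -m pendant '[[-1,[-1,1,55],[0,0,0]],[-1,[0,0,45],[0,0,0]],[-1,[0,0,20],[0,0,0]],[-1,[0,0,14],[0,0,0]],[-1,[0,0,0],[0,0,0]],[-1,[0,0,0],[0,0,0]]]' 25; python3 d.py .4186 -.2811 .003 130.2
```

```text
clock: 2.82
tool_pos: [0.4197, -0.2836, 0.0057]
eef_rot: [0.94, 0.342, 0.001, 0.001]
contact_force: [-0.0, -0.0, 0.7]
opening: 0.998
finger_force: 0.0
shift mm in tool now [ 0.8 -2.6  2.7] turn z -0.1 other turn 179.9 cur yaw -49.9 tilt [ 0.002 -0.001 -1.   ] pos [ 0.4197 -0.2836  0.0057] q7 -0.31 open 0.998 F 0.0 t 2.83
```

```bash
python3 -m pendant '[[1,[0,0,0],[0,0,0]],[1,[0,0,0],[0,0,0]],[1,[0,0,0],[0,0,0]],[1,[0,0,0],[0,0,0]],[1,[0,0,0],[0,0,0]],[1,[0,0,0],[0,0,0]]]' 25; python3 d.py .4186 -.2811 .003 130.2
```

```text
clock: 3.58
tool_pos: [0.4186, -0.2831, 0.0048]
eef_rot: [0.94, 0.342, -0.0, -0.0]
contact_force: [-0.7, 1.9, 1.1]
opening: 0.528
finger_force: 25.0
shift mm in tool now [ 1.3 -1.5  1.8] turn z -0.2 other turn 179.8 cur yaw -50.0 tilt [-0.001  0.001 -1.   ] pos [ 0.4186 -0.2831  0.0048] q7 -0.31 open 0.528 F 25.0 t 3.58
```

```bash
python3 -m pendant '[[1,[0,0,-20],[0,0,0]],[1,[0,0,-30],[0,0,-10.6]],[1,[0,0,-30],[0,0,-10.6]],[1,[0,0,-10],[0,0,-10.6]],[1,[0,0,0],[0,0,-10.6]],[1,[0,0,0],[0,0,-10.6]],[1,[0,0,0],[0,0,0]]]'; python3 d.py .6247 -.278 .009 4
```

```text
clock: 4.45
tool_pos: [0.4187, -0.2835, 0.0945]
eef_rot: [0.689, 0.725, 0.0, -0.0]
contact_force: [-0.4, -0.2, -1.9]
opening: 0.53
finger_force: 25.0
shift mm in tool now [ -4.9 206.   85.6] turn z -1.1 other turn 178.9 cur yaw 2.9 tilt [ 0.  0. -1.] pos [ 0.4187 -0.2835  0.0945] q7 0.21 open 0.53 F 25.0 t 4.45
```

```bash
python3 -m pendant '[[1,[-1,51,0],[0,0,-1]],[1,[-1,52,0],[0,0,0]],[1,[-1,52,0],[0,0,0]],[1,[-1,51,0],[0,0,0]],[1,[0,0,40],[0,0,0]],[1,[0,0,30],[0,0,0]],[1,[0,0,12],[0,0,0]],[1,[0,0,0],[0,0,0]]]'; python3 d.py .6247 -.278 .009 4
```

```text
clock: 5.45
tool_pos: [0.6242, -0.2737, 0.012]
eef_rot: [0.682, 0.731, -0.0, -0.001]
contact_force: [-0.3, 0.1, -0.9]
opening: 0.533
finger_force: 25.0
shift mm in tool now [-4.3  0.2  3. ] turn z -0.1 other turn 179.9 cur yaw 3.9 tilt [-0.001  0.    -1.   ] pos [ 0.6242 -0.2737  0.012 ] q7 0.17 open 0.533 F 25.0 t 5.45
```

```bash
python3 -m pendant '[[1,[-4,0,0],[0,0,0]],[1,[0,0,4],[0,0,0]],[1,[0,0,0],[0,0,0]],[-0.5,[0,0,0],[0,0,0]],[-0.5,[0,0,0],[0,0,0]],[-0.5,[0,0,-20],[0,0,0]],[-0.5,[0,0,-40],[0,0,0]],[-0.5,[0,0,-50],[0,0,0]]]'; python3 d.py .4249 -.1431 .12 233.2
```

```text
clock: 6.45
tool_pos: [0.6247, -0.2777, 0.1206]
eef_rot: [0.682, 0.731, -0.0, -0.0]
contact_force: [0.1, -0.9, -0.0]
opening: 0.749
finger_force: 0.0
shift mm in tool now [ 148.3 -189.9    0.7] turn z -49.2 other turn 130.8 cur yaw 4.0 tilt [-0.  0. -1.] pos [ 0.6247 -0.2777  0.1206] q7 0.21 open 0.749 F 0.0 t 6.45
```

```bash
python3 -m pendant '[[-1,[37,-47,0],[0,0,0]],[-1,[37,-47,0],[0,0,0]],[-1,[37,-48,0],[0,0,0]],[-1,[37,-48,0],[0,0,0]],[-1,[0,0,0],[0,0,-10]],[-1,[0,0,0],[0,0,-10]],[-1,[0,0,0],[0,0,-10]],[-1,[0,0,0],[0,0,-10]]]'; python3 -m pendant '[[-1,[0,0,30],[0,0,-9]],[-1,[0,0,0],[0,0,0]],[-1,[0,0,0],[0,0,0]]]'; python3 d.py .4249 -.1431 .003 233.2
```

```text
clock: 7.45
tool_pos: [0.4261, -0.1438, 0.1201]
eef_rot: [0.388, 0.922, -0.0, 0.002]
contact_force: [-0.1, -0.5, 0.1]
opening: 0.999
finger_force: 0.0
clock: 7.82
tool_pos: [0.4257, -0.1437, 0.0897]
eef_rot: [0.319, 0.948, -0.0, 0.001]
contact_force: [-0.4, -0.3, 0.2]
opening: 0.999
finger_force: 0.0
shift mm in tool now [ 1.1 -0.1 86.7] turn z -0.3 other turn 179.7 cur yaw 52.9 tilt [ 0.001 -0.001 -1.   ] pos [ 0.4257 -0.1437  0.0897] q7 0.42 open 0.999 F 0.0 t 7.83
```

```bash
python3 -m pendant '[[-1,[1,0,45],[0,0,0]],[-1,[0,0,25],[0,0,0]],[-1,[0,0,15],[0,0,0]],[-1,[0,0,0],[0,0,0]],[1,[0,0,0],[0,0,0]],[1,[0,0,0],[0,0,0]],[1,[0,0,0],[0,0,0]],[1,[0,0,0],[0,0,0]]]' 25; python3 -m pendant '[[1,[0,0,0],[0,0,0]],[1,[0,0,-20],[0,0,0]],[1,[0,0,-40],[0,0,10]],[1,[0,0,-40],[0,0,10]],[1,[0,0,0],[0,0,10]],[1,[0,0,0],[0,0,10]],[1,[0,0,0],[0,0,9]],[1,[0,0,0],[0,0,0]]]'; python3 d.py .6193 -.202 .009 4
```

```text
clock: 8.82
tool_pos: [0.4274, -0.1459, 0.0193]
eef_rot: [0.318, 0.948, -0.002, 0.0]
contact_force: [-0.3, -0.2, 3.3]
opening: 0.587
finger_force: 25.0
clock: 9.82
tool_pos: [0.4274, -0.1447, 0.1188]
eef_rot: [0.681, 0.732, -0.002, 0.0]
contact_force: [0.3, -0.5, -2.6]
opening: 0.586
finger_force: 25.0
shift mm in tool now [-70.5 187.5 109.6] turn z 0.1 other turn -179.9 cur yaw 4.1 tilt [-0.002 -0.003 -1.   ] pos [ 0.4274 -0.1447  0.1188] q7 -0.4 open 0.586 F 25.0 t 9.82
```

```bash
python3 -m pendant '[[1,[-17,47,0],[0,0,0]],[1,[-17,47,0],[0,0,0]],[1,[-18,47,0],[0,0,0]],[1,[-18,47,0],[0,0,0]],[1,[0,0,40],[0,0,0]],[1,[0,0,0],[0,0,0]]]'; python3 d.py .6193 -.202 .023 4; python3 look.py held
```

```text
clock: 10.58
tool_pos: [0.6165, -0.2016, 0.0753]
eef_rot: [0.681, 0.732, -0.004, -0.003]
contact_force: [0.4, 0.7, -3.1]
opening: 0.591
finger_force: 25.0
shift mm in tool now [-0.6  3.3 52.3] turn z 0.1 other turn -179.9 cur yaw 4.1 tilt [-0.01  -0.002 -1.   ] pos [ 0.6165 -0.2016  0.0753] q7 -0.17 open 0.591 F 25.0 t 10.57
10.575 [ 0.6165 -0.2016  0.0753] [ 0.6812  0.7321 -0.0041 -0.003 ]
```

View pics/held.png

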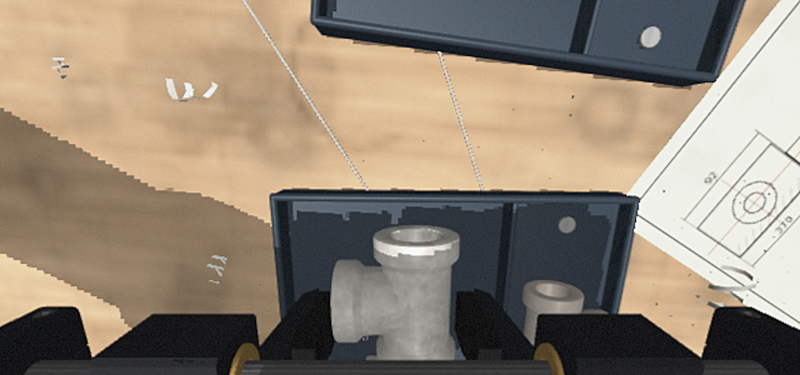

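The tall tee (around (405,300)) hangs level in the fingers, over the bay and inside its +y wall (row 195).

```bash
python3 -m pendant '[[1,[0,2,30],[0,0,0]],[1,[0,0,15],[0,0,0]],[1,[0,0,4],[0,0,0]],[1,[0,0,2],[0,0,0]],[1,[0,0,0],[0,0,0]]]'; python3 d.py .6193 -.202 .022 4
```

```text
clock: 11.25
tool_pos: [0.6224, -0.2019, 0.0287]
eef_rot: [0.682, 0.731, -0.001, 0.001]
contact_force: [-0.9, 0.7, -2.2]
opening: 0.583
finger_force: 25.0
shift mm in tool now [ 0.2 -3.1  6.7] turn z -0.0 other turn 180.0 cur yaw 4.0 tilt [-0.    -0.003 -1.   ] pos [ 0.6224 -0.2019  0.0287] q7 -0.21 open 0.583 F 25.0 t 11.25
```

```bash
python3 -m pendant '[[1,[0,0,3],[0,0,0]],[1,[0,0,0],[0,0,0]]]'; python3 -m pendant '[[1,[0,0,2],[0,0,0]],[1,[0,0,0],[0,0,0]]]'
```

```text
clock: 11.5
tool_pos: [0.6219, -0.2019, 0.0249]
eef_rot: [0.682, 0.731, -0.002, 0.001]
contact_force: [1.3, 0.3, -2.1]
opening: 0.587
finger_force: 25.0
clock: 11.75
tool_pos: [0.6218, -0.2018, 0.0227]
eef_rot: [0.682, 0.731, -0.002, 0.0]
contact_force: [0.8, 0.2, -3.0]
opening: 0.589
finger_force: 25.0
```

```bash
python3 -m pendant '[[1,[0,0,1.5],[0,0,0]],[1,[0,0,0],[0,0,0]]]'; python3 -m pendant '[[-0.5,[0,0,0],[0,0,0]],[-0.5,[0,0,0],[0,0,0]],[-0.5,[0,0,-30],[0,0,0]],[-0.5,[0,0,-40],[0,0,0]],[-0.5,[0,0,-50],[0,0,0]],[-0.5,[0,0,-50],[0,0,0]]]'; python3 d.py .43 .14 .29 0
```

```text
clock: 12.0
tool_pos: [0.622, -0.2019, 0.0223]
eef_rot: [0.682, 0.731, -0.002, 0.001]
contact_force: [-1.2, 0.7, 4.9]
opening: 0.582
finger_force: 25.0
clock: 12.75
tool_pos: [0.622, -0.2013, 0.1927]
eef_rot: [0.682, 0.731, -0.002, 0.0]
contact_force: [0.6, 0.4, 0.4]
opening: 0.749
finger_force: 0.0
shift mm in tool now [ 353.6 -168.   -98. ] turn z 4.0 other turn -176.0 cur yaw 4.0 tilt [-0.002 -0.003 -1.   ] pos [ 0.622  -0.2013  0.1927] q7 -0.1 open 0.749 F 0.0 t 12.75
```

```bash
python3 -m pendant '[[-1,[50,-14,-14],[0,0,0]],[-1,[50,-14,-14],[0,0,0]],[-1,[50,-14,-14],[0,0,0]],[-1,[50,-14,-14],[0,0,0]],[-1,[50,-14,-14],[0,0,0]],[-1,[50,-14,-14],[0,0,0]],[-1,[49,-14,-14],[0,0,4]],[-1,[0,0,0],[0,0,0]]]'; python3 look.py elb
```

```text
clock: 13.75
tool_pos: [0.4991, 0.146, 0.2901]
eef_rot: [0.704, 0.71, 0.001, 0.0]
contact_force: [0.4, 0.2, -0.2]
opening: 0.999
finger_force: 0.0
13.75 [0.4991 0.146  0.2901] [7.041e-01 7.101e-01 7.000e-04 2.000e-04]
```

View pics/elb.png

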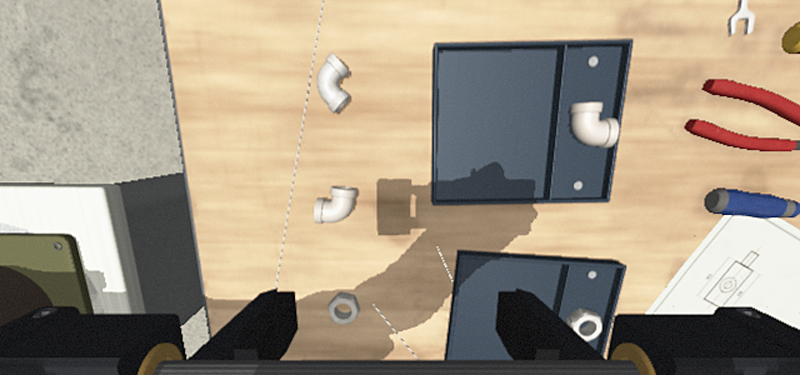

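Elbows sit at (335,85) and (336,206), the nut at (343,307), and the elbow tray's outer corners at (434,43), (433,201), (608,202), (632,39).

```bash
python3 - <<'E'
from fit import *
d=dict(np.load("elb.npz"));k=1.25
v=[fit(d,n,np.array(u)/k) for n,u in(("smooth_elbow",(335,85)),("mottled_elbow",(335,85)),("smooth_elbow",(336,206)),("mottled_elbow",(336,206)),("nut",(343,307)))]
cv2.imwrite("pics/fit2.png",np.vstack([np.hstack([v[0],v[2]]),np.hstack([v[1],v[3]])]))
tray(d,np.array([(434,43),(433,201),(608,202),(632,39)])/k)
w=dict(np.load("wrist0.npz"));w["pos"]=[.62436,0,.2379];w["quat"]=[.7071,.7071,-7e-4,-6e-4]
fit(w,"nut",(169,161));tray(w,[(276,98),(275,228),(430,232),(445,107)])
E
```

```text
smooth_elbow xy [0.4302 0.2731] yaw 311.5 iou 0.784
mottled_elbow xy [0.4315 0.2738] yaw 315.0 iou 0.897
smooth_elbow xy [0.4295 0.1423] yaw 84.4 iou 0.896
mottled_elbow xy [0.4284 0.143 ] yaw 84.0 iou 0.9
nut xy [0.4343 0.0099] yaw 76.7 iou 0.915
tray [0.6075 0.2313] yaw 0.9 yaw from y 1.7 len 0.1987 0.1627
nut xy [0.4346 0.0102] yaw 325.1 iou 0.912
tray [0.6413 0.002 ] yaw -2.2 yaw from y -1.4 len 0.2015 0.1607
```

View pics/fit2.png

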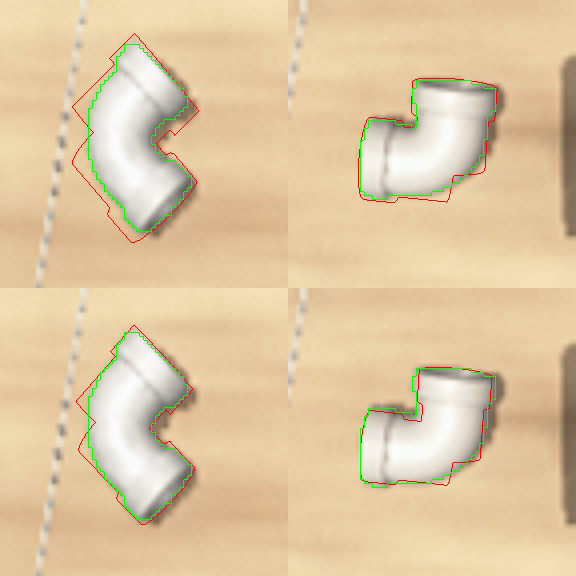

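```bash
python3 -m pendant '[[-1,[-2,-18,50],[0,0,0]],[-1,[-2,-18,50],[0,0,0]],[-1,[-2,-17,50],[0,0,0]],[-1,[-1,-17,45],[0,0,0]],[-1,[0,0,0],[0,0,5.6]],[-1,[0,0,0],[0,0,0]],[-1,[0,0,0],[0,0,0]]]' 25; python3 d.py .4291 .1388 .003 -6
```

```text
clock: 14.68
tool_pos: [0.4309, 0.1321, 0.0938]
eef_rot: [0.741, 0.672, -0.001, 0.001]
contact_force: [-0.7, -0.5, 0.5]
opening: 1.0
finger_force: 0.0
shift mm in tool now [ 6.8 -2.4 90.7] turn z 0.4 other turn -179.6 cur yaw -5.6 tilt [-0.    -0.003 -1.   ] pos [0.4309 0.1321 0.0938] q7 -1.16 open 1.0 F 0.0 t 14.68
```

```bash
python3 -m pendant '[[-1,[7,-2,20],[0,0,0]],[-1,[0,0,25],[0,0,0]],[-1,[0,0,20],[0,0,0]],[-1,[0,0,12],[0,0,0]],[-1,[0,0,6],[0,0,0]],[-1,[0,0,0],[0,0,0]],[-1,[0,0,0],[0,0,0]]]' 25; python3 d.py .4291 .1388 .003 -6
```

```text
clock: 15.55
tool_pos: [0.4303, 0.1397, 0.0152]
eef_rot: [0.741, 0.671, -0.003, 0.0]
contact_force: [-0.8, 0.0, -0.3]
opening: 0.997
finger_force: 0.0
shift mm in tool now [-0.9 -1.1 12.3] turn z 0.4 other turn -179.6 cur yaw -5.6 tilt [-0.003 -0.004 -1.   ] pos [0.4303 0.1397 0.0152] q7 -1.81 open 0.997 F 0.0 t 15.55
```

```bash
python3 -m pendant '[[-1,[-1,-1,5],[0,0,0]],[-1,[0,0,5],[0,0,0]],[-1,[0,0,0],[0,0,0]],[1,[0,0,0],[0,0,0]],[1,[0,0,0],[0,0,0]],[1,[0,0,0],[0,0,0]],[1,[0,0,0],[0,0,0]],[1,[0,0,0],[0,0,0]]]' 25; python3 -m pendant '[[1,[0,0,-15],[0,0,0]],[1,[0,0,-25],[0,0,0]],[1,[0,0,-25],[0,0,0]],[1,[0,0,-20],[0,0,0]],[1,[0,0,0],[0,0,-7]],[1,[0,0,0],[0,0,0]]]';python3 d.py .609 .190 .01 1.3
```

```text
clock: 16.55
tool_pos: [0.4284, 0.1389, 0.0052]
eef_rot: [0.741, 0.672, -0.003, 0.0]
contact_force: [-1.4, -0.2, 1.5]
opening: 0.47
finger_force: 24.7
clock: 17.3
tool_pos: [0.4291, 0.1388, 0.0888]
eef_rot: [0.699, 0.715, -0.003, 0.0]
contact_force: [0.1, -0.8, -1.0]
opening: 0.464
finger_force: 24.7
shift mm in tool now [ 47.5 181.4  77.8] turn z -0.0 other turn 180.0 cur yaw 1.3 tilt [-0.004 -0.005 -1.   ] pos [0.4291 0.1388 0.0888] q7 -1.42 open 0.464 F 24.7 t 17.3
```

```bash
python3 -m pendant '[[1,[12,45,0],[0,0,0]],[1,[12,45,0],[0,0,0]],[1,[12,45,0],[0,0,0]],[1,[12,46,0],[0,0,0]],[1,[0,0,25],[0,0,0]],[1,[0,0,20],[0,0,0]],[1,[0,0,0],[0,0,0]],[1,[0,0,0],[0,0,0]]]';python3 d.py .609 .190 .009 1.3; python3 look.py held2
```

```text
clock: 18.3
tool_pos: [0.6084, 0.1915, 0.0431]
eef_rot: [0.698, 0.716, -0.003, 0.0]
contact_force: [-1.5, -0.0, -0.9]
opening: 0.466
finger_force: 24.7
shift mm in tool now [-1.3  0.7 34.1] turn z 0.1 other turn -179.9 cur yaw 1.4 tilt [-0.004 -0.005 -1.   ] pos [0.6084 0.1915 0.0431] q7 -1.04 open 0.466 F 24.7 t 18.3
18.3 [0.6084 0.1915 0.0431] [ 6.983e-01  7.158e-01 -3.400e-03  4.000e-04]
```

View pics/held2.png

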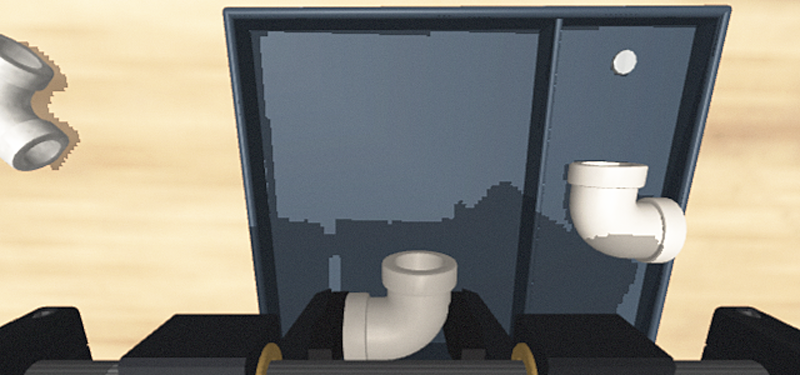

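The elbow at (410,305) hangs level, well inside the bay.

```bash
python3 -m pendant '[[1,[-1,0,20],[0,0,0]],[1,[0,0,10],[0,0,0]],[1,[0,0,2],[0,0,0]],[1,[0,0,0],[0,0,0]]]'; python3 -m pendant '[[1,[0,0,2],[0,0,0]],[1,[0,0,0],[0,0,0]]]'
```

```text
clock: 18.85
tool_pos: [0.6085, 0.1902, 0.0106]
eef_rot: [0.698, 0.716, -0.003, 0.0]
contact_force: [0.6, 0.6, -1.7]
opening: 0.465
finger_force: 24.7
clock: 19.1
tool_pos: [0.6087, 0.1902, 0.0089]
eef_rot: [0.698, 0.716, -0.003, 0.0]
contact_force: [-0.2, 0.3, -1.0]
opening: 0.467
finger_force: 24.7
```

```bash
python3 -m pendant '[[1,[0,0,1.5],[0,0,0]],[1,[0,0,0],[0,0,0]]]'; python3 -m pendant '[[-0.4,[0,0,0],[0,0,0]],[-0.4,[0,0,0],[0,0,0]],[-0.4,[0,0,-20],[0,0,0]],[-0.4,[0,0,-40],[0,0,0]],[-0.4,[0,0,-40],[0,0,0]],[-0.4,[0,0,0],[0,0,0]]]';python3 d.py .430 .2715 .1 -45
```

```text
clock: 19.35
tool_pos: [0.6088, 0.1903, 0.0083]
eef_rot: [0.698, 0.716, -0.003, 0.001]
contact_force: [-1.8, -1.2, 4.3]
opening: 0.469
finger_force: 24.7
clock: 20.1
tool_pos: [0.6112, 0.1924, 0.1119]
eef_rot: [0.699, 0.716, 0.0, 0.001]
contact_force: [0.1, -0.0, 0.1]
opening: 0.699
finger_force: 0.0
shift mm in tool now [  83.4 -179.3   11.4] turn z 46.4 other turn -133.6 cur yaw 1.4 tilt [ 0.003 -0.002 -1.   ] pos [0.6112 0.1924 0.1119] q7 -0.98 open 0.699 F 0.0 t 20.1
```

```bash
python3 -m pendant '[[-1,[22,-45,0],[0,0,0]],[-1,[22,-45,0],[0,0,0]],[-1,[22,-45,0],[0,0,0]],[-1,[22,-45,0],[0,0,0]],[-1,[0,0,0],[0,0,-10.5]],[-1,[0,0,0],[0,0,-10.5]],[-1,[0,0,0],[0,0,-10.5]],[-1,[0,0,0],[0,0,-10.5]]]'; python3 -m pendant '[[-1,[0,0,20],[0,0,-1.5]],[-1,[0,0,0],[0,0,0]],[-1,[0,0,0],[0,0,0]]]'; python3 d.py .430 .2763 .003 45
```

```text
clock: 21.1
tool_pos: [0.4267, 0.274, 0.1075]
eef_rot: [0.393, 0.92, -0.004, -0.001]
contact_force: [-0.2, 0.2, -0.1]
opening: 1.002
finger_force: 0.0
clock: 21.48
tool_pos: [0.4268, 0.2743, 0.0879]
eef_rot: [0.384, 0.923, -0.003, -0.001]
contact_force: [-0.2, 0.7, 0.2]
opening: 0.999
finger_force: 0.0
shift mm in tool now [-0.7  4.3 84.9] turn z -0.1 other turn 179.9 cur yaw 44.9 tilt [-0.004 -0.005 -1.   ] pos [0.4268 0.2743 0.0879] q7 -0.88 open 0.999 F 0.0 t 21.48
```

```bash
python3 -m pendant '[[-1,[-1,4,20],[0,0,0]],[-1,[0,0,25],[0,0,0]],[-1,[0,0,20],[0,0,0]],[-1,[0,0,12],[0,0,0]],[-1,[0,0,6],[0,0,0]],[-1,[0,0,0],[0,0,0]],[-1,[0,0,0],[0,0,0]]]' 25; python3 d.py .430 .2763 .004 45
```

```text
clock: 22.35
tool_pos: [0.4303, 0.2761, 0.0052]
eef_rot: [0.384, 0.924, -0.003, -0.001]
contact_force: [0.1, 0.3, 0.3]
opening: 0.994
finger_force: 0.0
shift mm in tool now [ 0.4 -0.1  1.2] turn z -0.1 other turn 179.9 cur yaw 44.9 tilt [-0.003 -0.005 -1.   ] pos [0.4303 0.2761 0.0052] q7 -1.06 open 0.994 F 0.0 t 22.35
```

```bash
python3 -m pendant '[[1,[0,0,0],[0,0,0]],[1,[0,0,0],[0,0,0]],[1,[0,0,0],[0,0,0]],[1,[0,0,0],[0,0,0]],[1,[0,0,0],[0,0,0]]]' 25; python3 -m pendant '[[1,[0,0,-15],[0,0,0]],[1,[0,0,-35],[0,0,0]],[1,[0,0,-35],[0,0,10.5]],[1,[0,0,0],[0,0,10.5]],[1,[0,0,0],[0,0,10.5]],[1,[0,0,0],[0,0,10.5]],[1,[0,0,0],[0,0,1.5]],[1,[0,0,0],[0,0,0]]]';python3 d.py .607 .266 .009 1.3
```

```text
clock: 22.98
tool_pos: [0.43, 0.2758, 0.0046]
eef_rot: [0.384, 0.924, -0.003, -0.001]
contact_force: [1.1, 0.8, -0.2]
opening: 0.457
finger_force: 9.3
clock: 23.98
tool_pos: [0.4302, 0.2762, 0.0895]
eef_rot: [0.697, 0.717, -0.004, 0.0]
contact_force: [-0.1, -0.2, -1.2]
opening: 0.444
finger_force: 25.0
shift mm in tool now [-14.5 176.8  79.7] turn z 0.3 other turn -179.7 cur yaw 1.6 tilt [-0.004 -0.006 -1.   ] pos [0.4302 0.2762 0.0895] q7 -1.5 open 0.444 F 25.0 t 23.98
```

```bash
python3 -m pendant '[[1,[-3,44,0],[0,0,0]],[1,[-3,44,0],[0,0,0]],[1,[-3,44,0],[0,0,0]],[1,[-2,44,0],[0,0,0]],[1,[0,0,30],[0,0,0]],[1,[0,0,30],[0,0,0]],[1,[0,0,12],[0,0,0]],[1,[0,0,0],[0,0,0]]]';python3 d.py .607 .270 .009 1.3;python3 -m pendant '[[1,[0,0,4],[0,0,0]],[1,[0,0,0],[0,0,0]]]'
```

```text
clock: 24.98
tool_pos: [0.6057, 0.2689, 0.0162]
eef_rot: [0.698, 0.716, -0.004, 0.0]
contact_force: [0.7, 0.5, -1.2]
opening: 0.452
finger_force: 25.0
shift mm in tool now [1.1 1.4 7.2] turn z 0.1 other turn -179.9 cur yaw 1.4 tilt [-0.006 -0.006 -1.   ] pos [0.6057 0.2689 0.0162] q7 -1.12 open 0.452 F 25.0 t 24.98
clock: 25.22
tool_pos: [0.6067, 0.2694, 0.0136]
eef_rot: [0.698, 0.716, -0.003, 0.001]
contact_force: [-0.0, -0.3, -0.8]
opening: 0.452
finger_force: 25.0
```

```bash
python3 -m pendant '[[1,[0,0,3],[0,0,0]],[1,[0,0,0],[0,0,0]]]'; python3 -m pendant '[[1,[0,0,2],[0,0,0]],[1,[0,0,0],[0,0,0]]]'
```

```text
clock: 25.48
tool_pos: [0.6063, 0.269, 0.0099]
eef_rot: [0.698, 0.716, -0.003, 0.001]
contact_force: [-0.6, -0.2, -1.2]
opening: 0.447
finger_force: 25.0
clock: 25.72
tool_pos: [0.6062, 0.2691, 0.0078]
eef_rot: [0.698, 0.716, -0.003, 0.0]
contact_force: [0.1, -0.7, -1.0]
opening: 0.452
finger_force: 25.0
```

```bash
python3 -m pendant '[[-0.4,[0,0,0],[0,0,0]],[-0.4,[0,0,0],[0,0,0]],[-0.4,[0,0,-20],[0,0,0]],[-0.4,[0,0,-40],[0,0,0]],[-0.4,[0,0,-50],[0,0,0]],[-0.4,[0,0,-50],[0,0,0]],[-0.4,[0,0,0],[0,0,0]]]';python3 look.py trayE; python3 d.py .44 -.02 .17 0
```

```text
clock: 26.6
tool_pos: [0.6091, 0.2725, 0.1742]
eef_rot: [0.699, 0.716, 0.002, 0.001]
contact_force: [-0.9, 0.5, -0.3]
opening: 0.704
finger_force: 0.0
26.6 [0.6091 0.2725 0.1742] [0.6985 0.7156 0.0016 0.0013]
shift mm in tool now [-286.8 -175.     2. ] turn z 1.4 other turn -178.6 cur yaw 1.4 tilt [ 0.    -0.003 -1.   ] pos [0.608  0.271  0.1713] q7 -1.01 open 0.696 F 0.0 t 26.65
```

View pics/trayE.png

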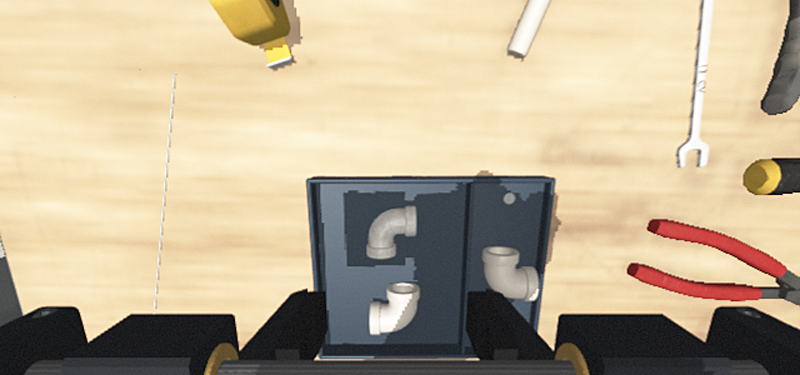

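Both elbows lie flat and apart in the elbow bay, at (392,232) and (395,308). On to the nut.

```bash
python3 -m pendant '[[-1,[-48,-29,0],[0,0,0]],[-1,[-48,-29,0],[0,0,0]],[-1,[-48,-29,0],[0,0,0]],[-1,[-48,-29,0],[0,0,0]],[-1,[-48,-29,0],[0,0,0]],[-1,[-47,-30,0],[0,0,0]],[-1,[0,0,0],[0,0,0]],[-1,[0,0,0],[0,0,0]]]';python3 look.py nutv; python3 - <<'E'
from fit import *
d=dict(np.load("nutv.npz"))
u=proj(d,[[.4345,.01,.01]],d["pos"],d["quat"])[0];print(u)
cv2.imwrite("pics/fit3.png",fit(d,"nut",u,half=45,smax=70))
E
```

```text
clock: 27.65
tool_pos: [0.4392, -0.0208, 0.17]
eef_rot: [0.699, 0.716, -0.003, 0.0]
contact_force: [0.4, 0.4, 0.6]
opening: 0.997
finger_force: 0.0
27.65 [ 0.4392 -0.0208  0.17  ] [ 6.985e-01  7.156e-01 -3.100e-03  1.000e-04]
[313.00598187 151.42359922]
nut xy [0.4075 0.0342] yaw 56.7 iou 0.244
```

View pics/fit3.png

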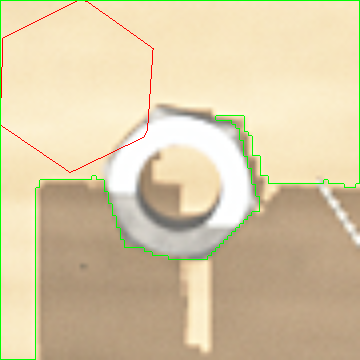

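```bash
python3 - <<'E'
from fit import *
d=dict(np.load("nutv.npz"))
v=[fit(d,"nut",(313,150),half=45,smax=s,vmin=v) for s,v in((25,60),(32,60),(40,60))]
cv2.imwrite("pics/fit4.png",v[1])
E
python3 d.py .4345 .01 .05 20
```

```text
nut xy [0.434  0.0102] yaw 17.6 iou 0.905
nut xy [0.4341 0.0104] yaw 138.8 iou 0.92
nut xy [0.4341 0.0101] yaw 78.7 iou 0.932
shift mm in tool now [ 30.6  -4.  120. ] turn z -18.5 other turn 161.5 cur yaw 1.5 tilt [-0.004 -0.004 -1.   ] pos [ 0.4397 -0.02    0.1701] q7 -0.9 open 0.997 F 0.0 t 27.7
```

View pics/fit4.png

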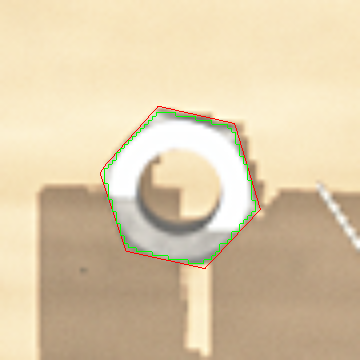

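The hexagon now fits well: the nut is at (0.434, 0.010), with its flats at 18.5° (mod 60).

```bash
python3 -m pendant '[[-1,[15,-2,20],[0,0,0]],[-1,[15,-2,30],[0,0,0]],[-1,[0,0,30],[0,0,-8.5]],[-1,[0,0,20],[0,0,-8.5]],[-1,[0,0,20],[0,0,0]],[-1,[0,0,15],[0,0,0]],[-1,[0,0,0],[0,0,0]],[-1,[0,0,0],[0,0,0]]]' 25; python3 d.py .434 .0102 .003 18.5
```

```text
clock: 28.7
tool_pos: [0.4342, 0.009, 0.0352]
eef_rot: [0.584, 0.811, -0.003, -0.0]
contact_force: [-0.1, -0.2, -0.2]
opening: 1.001
finger_force: 0.0
shift mm in tool now [ 1.3  0.4 32.2] turn z -0.0 other turn 180.0 cur yaw 18.5 tilt [-0.004 -0.005 -1.   ] pos [0.4342 0.009  0.0352] q7 -1.28 open 1.001 F 0.0 t 28.7
```

```bash
python3 -m pendant '[[-1,[1,0,15],[0,0,0]],[-1,[0,0,10],[0,0,0]],[-1,[0,0,6],[0,0,0]],[-1,[0,0,0],[0,0,0]]]' 25; python3 -m pendant '[[1,[0,0,0],[0,0,0]],[1,[0,0,0],[0,0,0]],[1,[0,0,0],[0,0,0]],[1,[0,0,0],[0,0,0]],[1,[0,0,0],[0,0,0]],[1,[0,0,0],[0,0,0]]]'
```

```text
clock: 29.2
tool_pos: [0.4334, 0.0089, 0.0041]
eef_rot: [0.585, 0.811, -0.003, -0.0]
contact_force: [1.0, 0.8, -0.0]
opening: 1.001
finger_force: 0.0
clock: 29.95
tool_pos: [0.4332, 0.0088, 0.004]
eef_rot: [0.585, 0.811, -0.003, -0.0]
contact_force: [-0.3, -0.3, 0.4]
opening: 0.401
finger_force: 25.0
```

```bash
python3 -m pendant '[[1,[0,0,-15],[0,0,0]],[1,[0,0,-35],[0,0,10]],[1,[0,0,-35],[0,0,10]],[1,[0,0,0],[0,0,0]],[1,[0,0,0],[0,0,0]]]'; python3 d.py .641 .002 .008 -2
```

```text
clock: 30.58
tool_pos: [0.4334, 0.0089, 0.0885]
eef_rot: [0.716, 0.698, -0.004, 0.001]
contact_force: [-0.3, -0.3, -1.5]
opening: 0.401
finger_force: 25.0
shift mm in tool now [ -1.  208.1  79.6] turn z 0.5 other turn -179.5 cur yaw -1.5 tilt [-0.005 -0.006 -1.   ] pos [0.4334 0.0089 0.0885] q7 -1.27 open 0.401 F 25.0 t 30.57
```

```bash
python3 -m pendant '[[1,[0,52,0],[0,0,0]],[1,[0,52,0],[0,0,0]],[1,[-1,52,0],[0,0,0]],[1,[0,52,0],[0,0,0]],[1,[0,0,35],[0,0,0]],[1,[0,0,30],[0,0,0]],[1,[0,0,9],[0,0,0]],[1,[0,0,0],[0,0,0]]]'; python3 -m pendant '[[1,[0,0,3],[0,0,0]],[1,[0,0,0],[0,0,0]]]'
```

```text
clock: 31.58
tool_pos: [0.6404, 0.002, 0.013]
eef_rot: [0.717, 0.697, -0.004, -0.0]
contact_force: [-0.2, 0.2, 0.0]
opening: 0.4
finger_force: 25.0
clock: 31.82
tool_pos: [0.6417, 0.0019, 0.012]
eef_rot: [0.717, 0.697, -0.003, 0.001]
contact_force: [0.6, -0.4, -1.1]
opening: 0.403
finger_force: 25.0
```

```bash
python3 -m pendant '[[1,[0,0,3],[0,0,0]],[1,[0,0,0],[0,0,0]]]'; python3 -m pendant '[[1,[0,0,2],[0,0,0]],[1,[0,0,0],[0,0,0]]]'
```

```text
clock: 32.08
tool_pos: [0.6411, 0.0018, 0.0083]
eef_rot: [0.717, 0.697, -0.003, 0.001]
contact_force: [-0.2, -0.1, -0.8]
opening: 0.402
finger_force: 25.0
clock: 32.33
tool_pos: [0.6413, 0.0019, 0.0071]
eef_rot: [0.717, 0.697, -0.003, 0.001]
contact_force: [-2.0, -1.0, 5.5]
opening: 0.401
finger_force: 25.0
```

```bash
python3 -m pendant '[[-0.4,[0,0,0],[0,0,0]],[-0.4,[0,0,0],[0,0,0]],[-0.4,[0,0,-20],[0,0,0]],[-0.4,[0,0,-50],[0,0,0]],[-0.4,[0,0,-50],[0,0,0]],[-0.4,[-30,0,-50],[0,0,0]],[-0.4,[-50,-8,-30],[0,0,0]],[-0.4,[-50,-8,-30],[0,0,0]]]'; python3 -m pendant '[[-0.4,[-50,-8,0],[0,0,0]],[-0.4,[-50,-8,0],[0,0,0]],[-0.4,[-30,0,0],[0,0,0]],[-0.4,[0,0,0],[0,0,0]],[-0.4,[0,0,0],[0,0,0]]]'; python3 look.py end
```

```text
clock: 33.33
tool_pos: [0.6223, -0.1273, 0.2398]
eef_rot: [0.717, 0.698, -0.003, 0.001]
contact_force: [1.0, -1.2, -0.6]
opening: 0.699
finger_force: 0.0
clock: 33.95
tool_pos: [0.6031, -0.2539, 0.2387]
eef_rot: [0.716, 0.698, -0.003, 0.0]
contact_force: [0.7, 1.0, -0.2]
opening: 0.7
finger_force: 0.0
33.95 [ 0.6031 -0.2539  0.2387] [ 7.162e-01  6.978e-01 -2.500e-03  4.000e-04]
```

View pics/end.png

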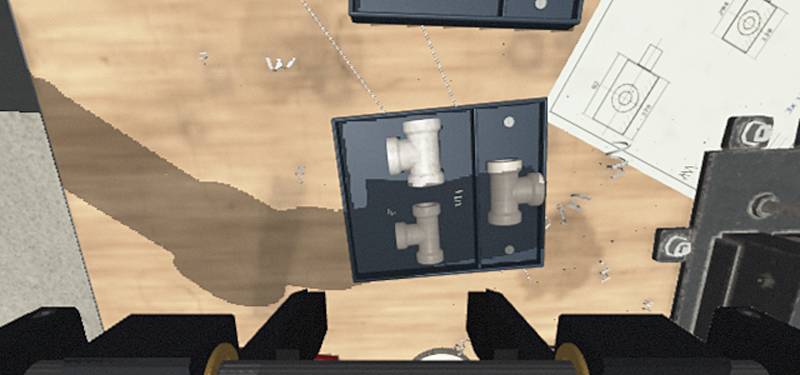

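Both tees lie flat and apart, at (415,152) and (422,232). One last look from the side for the nut.

```bash
python3 - <<'E'
from plant import cams;import cv2
c=cams.snapshot("side")["img"][130:290,160:420,::-1]
cv2.imwrite("pics/side1.png",cv2.resize(c,None,fx=3,fy=3,interpolation=cv2.INTER_CUBIC))
E
```

```text
(no output)
```

View pics/side1.png

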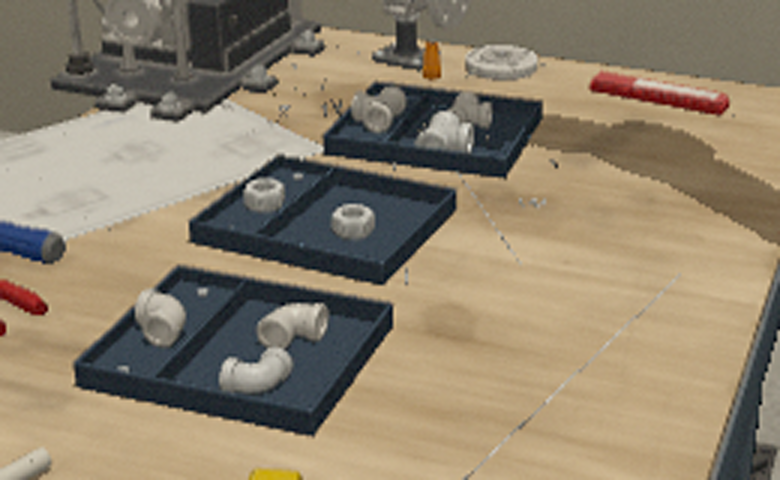

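The nut lies flat in the nut bay at (352,220). All five pieces are in their bays, and the tape measure and red box haven't been touched.

```bash
python3 -c "
from plant import r
print(r.finish_job())"
```

```text
the job is handed in; nothing more can be done
None
```

All five fittings lie flat in their matching bays, with the two tees and the two elbows each side by side; the tape measure and red box were not touched, and I handed the job in at about 34 s on the robot's clock.

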